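# Tuck a developed plate under the scanner's light flap and hold it flat for reading

### The arm

A 6-joint arm with a two-finger parallel gripper is mounted at the origin on a cart in front of the work surface, level with it; the furniture and walls round the work are solid. World frame = base frame: x ahead of the robot, y to its left, z up, the work surface at z = 0. Lengths are in m, angles in rad, forces in N, time in s.
With the tool pointing down it reaches from about 0.225 to 0.875 m from the base axis. Payload 3.4 kg.
Tool frame: the origin (TCP) lies midway between the tips of the shut fingers; the grasp point (between the pads) lies 19 mm behind it (manip.tcp_to_grasp is the distance from the TCP to the grasp point, in m); x points along the fingers, y is the direction in which the jaws open and shut, and the axes are right-handed (so a half turn about x gives the same grasp; the last joint's range is limited). The gripper opens to 85 mm and grips with 20 to 120 N. Pads are 22 mm wide; open, the fingers measure 114 mm over their backs; the gripper's body (76 mm by 85 mm) begins 54 mm behind the grasp point. The pads swing forward as they close: fully open they stand 13 mm farther back than shut.
Start: joints at [1.115, 0.276, 1.505, -0, 1.361, -0.121], TCP at [0.189, 0.543, 0.231] pointing down, gripper open.
Joint ranges: [-2.89, 2.89], [-0.75, 2.08], [0.22, 2.7], [-1.18, 4.32], [0.11, 2.71], [-2.7, 2.7]. Speed limits (rad/s): [2.57, 2.57, 3.14, 3.14, 3.14, 3.14].

### API

Orientations are given as a unit quaternion [w, x, y, z].
In Python, from rig import readout, eyes, job, manip gives the robot as it stands. The module is installed in compiled form; this text tells all that it offers.
- The arm moves only by the tool carry_out, never from a script. Its argument "deltas" is one flat list of numbers, 7 for each row, row after row: the shift along the tool's x, y, z scaled (see below), then the turn, a rotation vector about the tool's x, y, z scaled (see below), then the opening, from -1 (shut) to 1 (fully open). In form: [dx, dy, dz, ax, ay, az, grip, dx, dy, dz, ax, ay, az, grip, ...]. A call has 1 to 10 rows; each row shifts and turns the commanded pose from where the row before left it, along the tool's axes as they then stand; what a row does not reach is not made up. The controller multiplies each number of a shift by 60 mm and each number of a turn by 4 degrees. A row lasts 1/8 s, in which the tool goes at most 62.5 mm and 10.7 degrees, less where a joint would pass 70% of its speed; a pose out of reach is approached as far as the arm can. A call with a number of a shift or a turn outside -1 to 1 is refused whole. A call with a gripper value outside its range is refused whole. The fingers move at their own pace and stop on an object; "newtons" is the grip in N (left out, the last holds). Time passes only in rows, so rows that do not move let the fingers close. It gives the time, the measured TCP pose, the force and the opening at its end, in the units of the state.
- readout.get_state(): the state, without advancing time (a new reading comes with each control period).
- eyes.get_image(name): name is "scene" or "top" or "wrist"; returns a dict with "color" (420x560x3 uint8, red, green, blue), "z_map" (420x560 float32, m along the optical axis (not along the pixel's ray), 0 where there is no reading), "mtx" (3x3 intrinsics, pixels), "origin" and "orientation" of the camera in the world. Camera axes: x right, y down, z forward; pixel columns grow to the right and rows downward; lengths in m; the calibration is good to about 2 mm. A picture is of the moment at which its call begins.
- job.sign_off(): hands the job in, once; it reports no verdict.
The state is a dict: "clock": time; "qpos": joint angles; "qd": joint speeds; "effort": joint torques, N m; "position": TCP position; "ee_rot": TCP orientation; "contact_force": force on the tool from outside, world axes, zero at the start; "moment": the same for the moment, N m; "width": finger opening in m.
Only numpy, scipy, OpenCV 4.12 (cv2) and the standard library are available. Lean on these libraries where they do the work, as an engineer would, in place of code of your own. Each camera call takes 0.05 s, during which the arm holds its last target.

### The job

The developed thin-layer plate (the carrier with the blue grip and coloured spots) is to be read on the small white plate scanner. Take it by its grip, tuck its far edge under the scanner's light flap without lifting the flap, slide it between the guides fully home against the stop, then gently press it flat on the bed, down against the sprung ejector bar. Finish while still holding it there pressed flat, with the flap closed over its edge; leave the blank plate with the grey grip and the other things alone.

Things in the scene. Friction and masses are not known exactly. Their poses are not given: they have to be found in the camera images.
- plate: The developed plate: dark carrier 150 (x) x 80 (y) x 5 mm (z), about 0.18 kg, its far part a white face with green, purple, orange and yellow spots, an upright blue grip on its near part. Origin: centre of the underside; +x from the grip towards the far edge, z up. Lies flat on the worktop left or right of the scanner (swapped with the blank at random), its +x within 0.45 rad of world +x.
- grip (a point): Point inside the blue grip: plate x = -45 mm, y = 0, z = 30 mm. The grip is an upright blade 30 mm long (x) and 10 mm thick (y) with its top at z = 39 mm, on a foot 40 x 18 mm that reaches up to z = 8 mm. Close the fingers on it along the plate's y axis.
- far_edge (a point): Middle of the plate's far edge, on its underside (x = +75 mm of the plate): the edge to tuck under the flap.
- near_edge (a point): Middle of the plate's near edge, on its underside (x = -75 mm of the plate).
- blank: The blank plate, to be left alone: the same carrier with a grey grip and a plain white face. Origin and axes as for the developed plate.
- scanner: The plate scanner, fixed: a black bed in front (x = -104 to 80 mm, 132 mm wide, top at z = 15 mm), a white reading head behind (x = 80 to 185 mm, 146 mm wide, top at z = 70 mm). Origin: on the worktop below the middle of the plate's reading position; +x points into the scanner (world +x within 0.2 rad), z up. Plate home: its origin above this one, axes alike, far edge at the stop (x = 76 mm).
- bed (a point): Bed surface (z = 15 mm) above the scanner's origin: the plate's origin lies here when home and flat. Two aluminium guide rails stand 10 mm above the bed beside it: inner faces 86 mm apart (3 mm clearance a side for the plate) from x = 0 to 80 mm, flaring outwards by 12 mm each towards x = -72 mm.
- flap_lip (a point): Middle of the underside of the closed flap's lip: scanner x = 38 mm, 10 mm above the bed (the gap for the 5 mm plate). The light flap is grey, 104 mm wide, hinged at x = 74, z = 48 mm, sloping down towards the robot to a 6 mm round black rubber lip that rests on the rails. This point is fixed to the scanner, it does not move with the flap.
- flap (a joint): Angle of the light flap, rad: 0 closed (lip resting on the rails), positive lifted; 0.1 rad is about 4 mm at the lip. Light spring: less than 2 N at the lip lifts it.
- ejector (a joint): Travel of the sprung steel ejector bar, m: 0 up (its top stands 4 mm proud of the bed), 0.004 pressed flush. The bar is 8 mm (x) by 50 mm (y) at scanner x = -55 mm, y = 0; it takes about 2 N to start and 5 N to hold flush. Let go, it lifts the plate's near end again.
- amber_100: Bystander: small amber bottle with a black cap, 52 mm wide, 105 mm tall, standing behind the scanner on the left; origin at its foot.
- beaker_100: Bystander: clear beaker, 55 mm wide, 66 mm tall, on the right behind; origin at its foot.
- timer: Bystander: small white timer, 58 x 68 x 19 mm, near the front edge on the right; origin at its underside.
- marker_black: Bystander: marker with a black cap, 140 mm long, 16 mm thick, lying on the right by the green notebook; origin at its underside.
- vial_x: Bystander: vial with a red cap, 27 mm wide, 95 mm tall, standing on the right; origin at its foot.
Not all that is in view belongs to the job. Leave any pink look-alike of the plate alone.

How it is judged:
By the outcome, as a careful person would: the job done as asked, in the order asked, and still so for the second after the job is handed in, while the arm keeps its last pose, push and grip.
It also fails if it takes over 42 s, if anything falls off the work surface, if the arm or the gripper's body presses on something with over 40 N, if the wrist force passes 120 N, or if a joint passes its speed limit or range.

## Working session

There is one attempt and no reset: what is moved stays moved. The work goes in short steps, Python scripts to look and compute and a tool call to move; the robot and the scene stay as the last step left them, time stands still between calls to the robot, and variables do not carry over. Pictures are saved under pics/ and viewed, and the job is handed in when it is done.

Besides the shell and the picture viewer there is one more tool, called after "Request:" as name(argument=value, ...), one argument or row to a line, values as JSON. carry_out: Moves the arm, as the interface text tells. Its arguments: {"type":"object","properties":{"deltas":{"type":"array"},"newtons":{"type":"number"}},"required":["deltas"]}

```bash
mkdir -p pics
cat > h.py <<'E'
import numpy as np,cv2
from scipy.spatial.transform import Rotation as R
from rig import readout,eyes,job,manip
def rot(q): return R.from_quat([q[1],q[2],q[3],q[0]])
def shot(n,f):
    im=eyes.get_image(n); cv2.imwrite('pics/'+f,im['color'][:,:,::-1]); np.savez('pics/'+f+'.npz',**im); return im
def load(f): return np.load('pics/'+f+'.npz')
def px(im,u,v,z=None):
    """world point at pixel by depth, or on plane z"""
    K=im['mtx'];d=np.linalg.inv(K)@[u,v,1];r=rot(im['orientation']).as_matrix();o=im['origin']
    if z is None:
        return o+r@(d*np.median(im['z_map'][v-1:v+2,u-1:u+2]))
    w=r@d; return o+w*(z-o[2])/w[2]
def crop(f,u0,v0,u1,v1,k,out):
    c=cv2.imread('pics/'+f)[v0:v1,u0:u1]; cv2.imwrite('pics/'+out,cv2.resize(c,None,fx=k,fy=k,interpolation=cv2.INTER_CUBIC))
E
python3 - <<'E'
from h import *
shot('top','t0.png');shot('scene','s0.png')
s=readout.get_state();print({k:np.round(v,3) for k,v in s.items()},manip.tcp_to_grasp)
E
```

```text
{'clock': np.float64(0.1), 'qpos': array([ 1.115,  0.277,  1.506,  0.   ,  1.361, -0.121]), 'qd': array([ 0.   , -0.002, -0.004, -0.   , -0.001, -0.   ]), 'effort': array([ 1.000e-03, -4.177e+01, -2.464e+01, -0.000e+00,  6.000e-03,
       -0.000e+00]), 'position': array([0.189, 0.543, 0.231]), 'ee_rot': array([ 0.697,  0.117,  0.697, -0.118]), 'contact_force': array([0.134, 0.001, 0.345]), 'moment': array([ 0.01 , -0.038, -0.002]), 'width': np.float64(0.086)} 0.0187
```

View pics/t0.png

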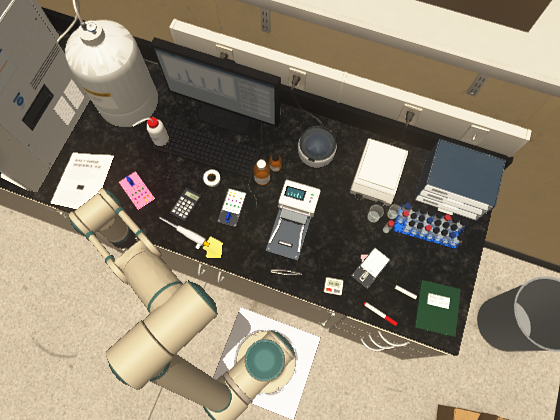

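View pics/s0.png

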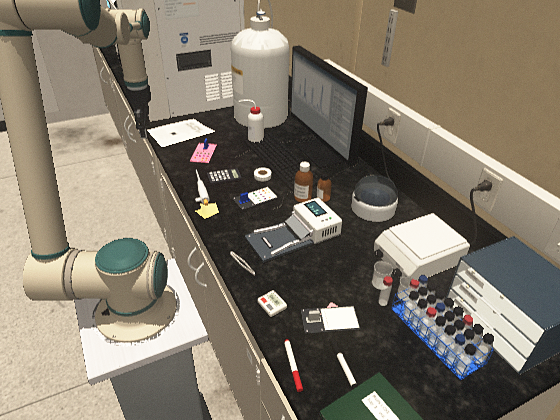

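Run:
```python
from h import *
crop('t0.png',200,150,340,270,5.5,'c1.png')
im=load('t0.png');print(im['mtx'],im['origin'],rot(im['orientation']).as_matrix())
```

```text
[[471.1691949    0.         278.40405599]
 [  0.         471.1691949  209.28959157]
 [  0.           0.           1.        ]] [-0.02303351 -0.04936524  1.79183895] [[ 0.34593296 -0.88642353  0.30754465]
 [-0.93824675 -0.32850787  0.10851554]
 [ 0.00484011 -0.32609187 -0.94532569]]
```

View pics/c1.png

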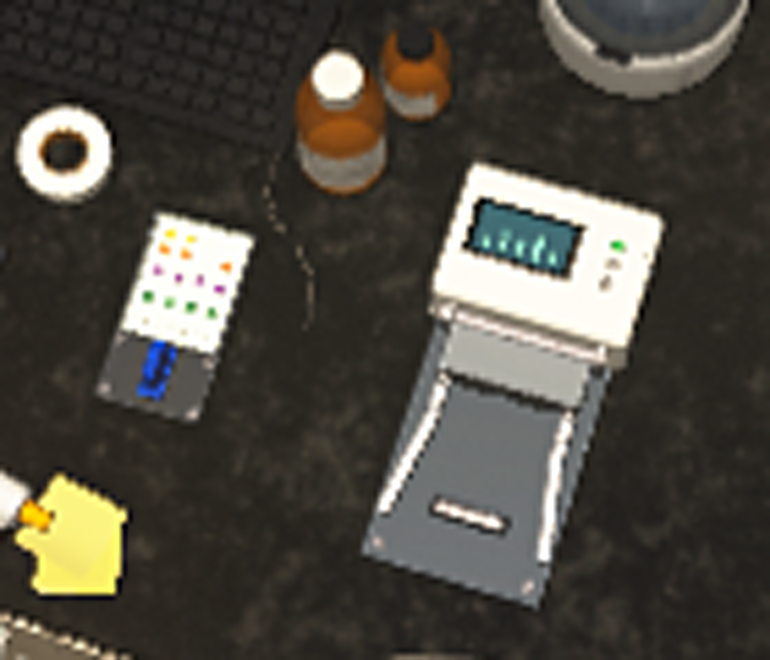

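The candidates are the developed plate with the blue grip and spots (232,207), the blank with the grey grip (371,267), and the pink look-alike (137,190). I choose (232,207): the crop shows its blue blade and coloured spots on a white face.

Run:
```python
from h import *
im=load('t0.png')
f=lambda a,b,z:px(im,200+(a+.5)/5.5-.5,150+(b+.5)/5.5-.5,z)
c=np.array([f(*p,.005) for p in [(157,212),(254,238),(198,422),(97,390)]])
print(c.round(4)); print('ctr',c.mean(0)); 
m=[(c[i]+c[(i+1)%4])/2 for i in range(4)]
d=m[0]-m[2];print('len',np.linalg.norm(d),'wid',np.linalg.norm(m[1]-m[3]),'yaw',np.arctan2(d[1],d[0]),np.arctan2(*(m[3]-m[1])[[1,0]])-np.pi/2)
h=np.array([f(*p,.07) for p in [(475,163),(663,215),(627,350),(432,295)]])
b=np.array([f(*p,.015) for p in [(363,552),(540,607)]])
print(h,b)
print(np.linalg.norm(h[1]-h[0]),np.linalg.norm(b[1]-b[0]),np.linalg.norm(h[2]-h[1]))
hb=(h[0]+h[1])/2; fm=b.mean(0);d=(hb-fm)[:2];yw=np.arctan2(d[1],d[0]);print('scan len',np.linalg.norm(d),'(289) yaw',yw,'origin',fm[:2]+d/np.linalg.norm(d)*.104)
for u,v in [(228,199),(229,217)]: print(px(im,u,v))
```

```text
[[0.5726 0.3792 0.005 ]
 [0.5784 0.3043 0.005 ]
 [0.4324 0.2901 0.005 ]
 [0.4295 0.3675 0.005 ]]
ctr [0.5032495  0.33529742 0.005     ]
len 0.1451556168446231 wid 0.07630711235834081 yaw 0.08959215339389197 0.05706820626368514
[[0.66545692 0.16378758 0.07      ]
 [0.67439922 0.02423749 0.07      ]
 [0.56921665 0.01550099 0.07      ]
 [0.56013806 0.15787643 0.07      ]] [[0.38145078 0.14349931 0.015     ]
 [0.38745898 0.01339541 0.015     ]]
0.13983630054199486 0.13024255677803392 0.10554477119207456
scan len 0.2858972094291222 (289) yaw 0.05447018513484839 origin [0.48830064 0.08410946]
[0.52874234 0.3618743  0.00511489]
[0.45594614 0.32655397 0.01749871]
```

```bash
cat >> h.py <<'E'
def toolR(yaw,sgn=-1):
    """tool x down, tool y = sgn * plate y"""
    x=np.array([0,0,-1.]);y=sgn*np.array([-np.sin(yaw),np.cos(yaw),0]);return R.from_matrix(np.c_[x,y,np.cross(x,y)])
def plan(p,yaw,sgn=-1):
    s=readout.get_state();r0=rot(s['ee_rot']);r1=toolR(yaw,sgn)
    dt=r0.inv().apply(np.array(p)-s['position'])
    rv=(r0.inv()*r1).as_rotvec(degrees=True)
    print('tool shift /60mm',(dt/.06).round(3),'turn/4deg',(rv/4).round(3)); return dt
E
python3 - <<'E'
from h import *
s=readout.get_state();print(rot(s['ee_rot']).as_matrix().round(3))
plan([.43,.331,.22],.075,-1);plan([.43,.331,.22],.075,1)
shot('wrist','w0.png')
im=load('w0.png');print(im['origin'],rot(im['orientation']).as_matrix().round(3),im['mtx'])
E
```

```text
[[-0.001  0.329  0.944]
 [-0.001  0.944 -0.329]
 [-1.    -0.002 -0.   ]]
tool shift /60mm [ 0.178 -2.01   4.957] turn/4deg [3.913e+01 3.100e-02 1.000e-02]
tool shift /60mm [ 0.178 -2.01   4.957] turn/4deg [-5.87  -0.008  0.022]
[0.11126192 0.57082763 0.3754614 ] [[ 0.329  0.897  0.296]
 [ 0.944 -0.311 -0.107]
 [-0.003  0.315 -0.949]] [[365.62121479   0.         281.14144536]
 [  0.         365.62121479 204.95509447]
 [  0.           0.           1.        ]]
```

View pics/w0.png

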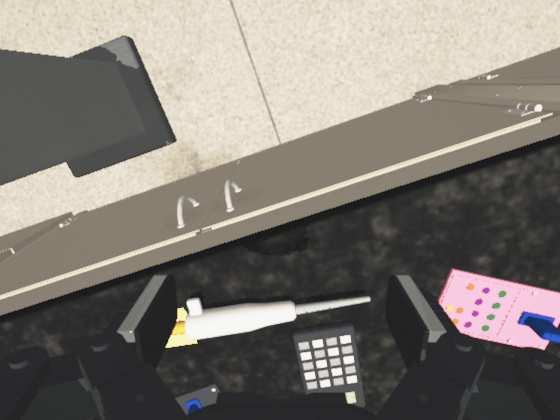

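Run:
```python
from h import *
plan([.47,.21,.25],.07,1)
```

```text
tool shift /60mm [-0.318 -3.698  6.249] turn/4deg [-5.798 -0.006  0.02 ]
```

Request:
carry_out(
  deltas=[-0.04,-0.46,0.78,0,0,0,1,-0.04,-0.46,0.78,0,0,0,1,-0.04,-0.46,0.78,0,0,0,1,-0.04,-0.46,0.78,0,0,0,1,-0.04,-0.46,0.78,0,0,0,1,-0.04,-0.46,0.78,0,0,0,1,-0.04,-0.46,0.78,0,0,0,1,-0.04,-0.46,0.78,0,0,0,1],
)

```text
clock: 1.15
position: [0.4708, 0.21, 0.2504]
ee_rot: [0.697, 0.118, 0.697, -0.118]
contact_force: [-0.4, 0.2, 0.2]
width: 0.0855
```

Request:
carry_out(
  deltas=[0,0,0,-0.97,0,0,1,0,0,0,-0.97,0,0,1,0,0,0,-0.97,0,0,1,0,0,0,-0.97,0,0,1,0,0,0,-0.97,0,0,1,0,0,0,-0.95,0,0,1,0,0,0,0,0,0,1],
)

```text
clock: 2.02
position: [0.4698, 0.2115, 0.2503]
ee_rot: [0.706, -0.025, 0.707, 0.024]
contact_force: [-0.5, -0.2, 0.5]
width: 0.0854
```

Run:
```python
from h import *
shot('wrist','w1.png');print(readout.get_state()['position'],readout.get_state()['clock'])
```

```text
[0.46983746 0.21151703 0.25026993] 2.075
```

View pics/w1.png

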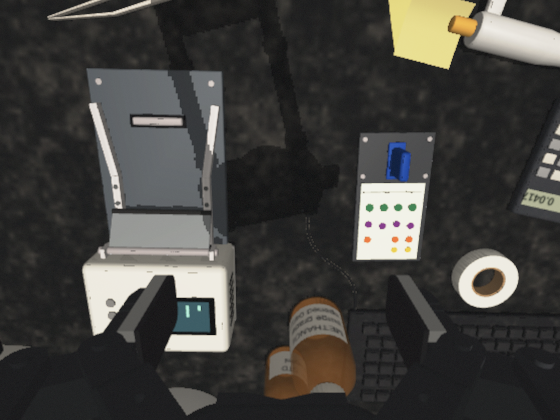

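Run:
```python
from h import *
crop('w1.png',345,120,445,270,4,'c2.png');crop('w1.png',75,55,245,255,3,'c3.png')
```

```text
(no output)
```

View pics/c2.png

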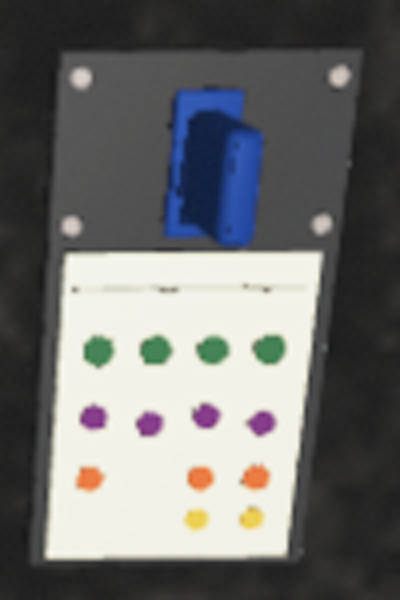

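View pics/c3.png

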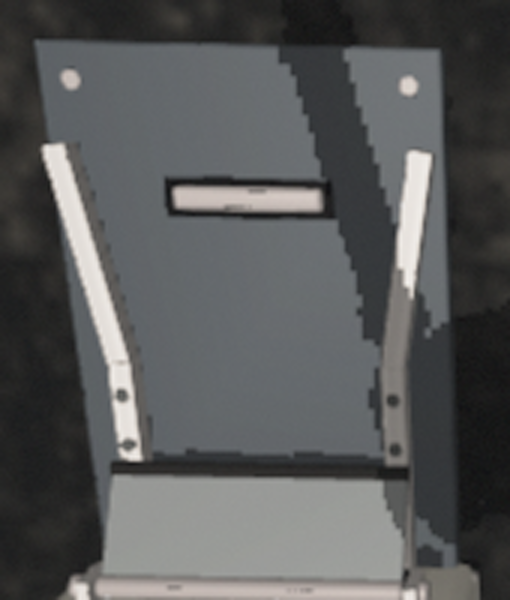

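Run:
```python
from h import *
im=load('w1.png');print('z',im['origin'])
def F(ox,oy,k): return lambda a,b,z:px(im,ox+(a+.5)/k-.5,oy+(b+.5)/k-.5,z)
f=F(345,120,4)
nl,nr,fr,fl=[f(*p,.005) for p in [(365,50),(62,52),(32,563),(298,561)]]
n=(nl+nr)/2;fa=(fl+fr)/2;d=fa-n
print('plate len',np.linalg.norm(d),'wid',np.linalg.norm(nl-nr),np.linalg.norm(fl-fr),'yaw',np.arctan2(d[1],d[0]),'ctr',(n+fa)/2)
e=(nl-nr);print('yaw near',np.arctan2(-e[0],e[1]));e=fl-fr;print('far',np.arctan2(-e[0],e[1]))
u=d/np.linalg.norm(d);print('grip by plate',(n+fa)/2-.045*u)
t=[f(*p,.039) for p in [(228,120),(262,130),(249,245),(217,240)]];print('blade top',np.mean(t,0),[x.round(4) for x in t])
g=F(75,55,3)
def pr(n,*ps):
    q=[g(*p) for p in ps]
    for x in q: print(n,x.round(4))
    return q
b=pr('bedfront',(35,40,.015),(440,48,.015))
e=pr('eject',(170,185,.019),(325,183,.019),(325,210,.019),(172,212,.019));print(np.mean(e,0))
bo=pr('bolts',(70,80,.015),(408,86,.015))
r=pr('knee',(128,360,.025),(386,368,.025))
r2=pr('railnear',(67,143,.025),(407,151,.025))
l=pr('lipends',(112,462,.03),(408,467,.03))
```

```text
z [0.38800354 0.20712097 0.39520656]
plate len 0.14934235745271282 wid 0.07978913483430083 0.07856321305453018 yaw 0.07353125554189358 ctr [0.50232614 0.3383544  0.005     ]
yaw near 0.07585613426251273
far 0.07817280360210503
grip by plate [0.45744774 0.33504847 0.005     ]
blade top [0.45632098 0.33373614 0.039     ] [array([0.4406, 0.3283, 0.039 ]), array([0.4425, 0.337 , 0.039 ]), array([0.4714, 0.339 , 0.039 ]), array([0.4707, 0.3307, 0.039 ])]
bedfront [0.3864 0.0161 0.015 ]
bedfront [0.3798 0.1475 0.015 ]
eject [0.4292 0.0587 0.019 ]
eject [0.4249 0.1105 0.019 ]
eject [0.4338 0.1104 0.019 ]
eject [0.4381 0.0589 0.019 ]
[0.43151667 0.08461903 0.019     ]
bolts [0.398  0.0264 0.015 ]
bolts [0.3922 0.1372 0.015 ]
knee [0.489  0.0431 0.025 ]
knee [0.4857 0.1322 0.025 ]
railnear [0.4174 0.0284 0.025 ]
railnear [0.4123 0.1389 0.025 ]
lipends [0.5251 0.037  0.03  ]
lipends [0.5197 0.1411 0.03  ]
```

Run:
```python
from h import *
plan([.457,.3345,.07],.075,1)
plan([.457,.3345,.013],.075,1)
```

```text
tool shift /60mm [ 3.005  2.06  -0.071] turn/4deg [-0.086 -0.007  0.   ]
tool shift /60mm [ 3.955  2.06  -0.07 ] turn/4deg [-0.086 -0.007  0.   ]
```

Request:
carry_out(
  deltas=[0.4,0.5,-0.02,-0.09,0,0,1,0.4,0.52,-0.02,0,0,0,1,0.4,0.52,-0.02,0,0,0,1,0.4,0.52,-0.01,0,0,0,1,0.5,0,0,0,0,0,1,0.5,0,0,0,0,0,1,0.4,0,0,0,0,0,1,0,0,0,0,0,0,1],
)

```text
clock: 3.08
position: [0.4551, 0.3337, 0.0687]
ee_rot: [0.705, -0.027, 0.708, 0.026]
contact_force: [0.0, 0.4, -0.0]
width: 0.0856
```

Run:
```python
from h import *
shot('wrist','w2.png');plan([.457,.3345,.013],.075,1)
```

```text
tool shift /60mm [0.951 0.003 0.014] turn/4deg [ 0.012 -0.021  0.009]
```

View pics/w2.png

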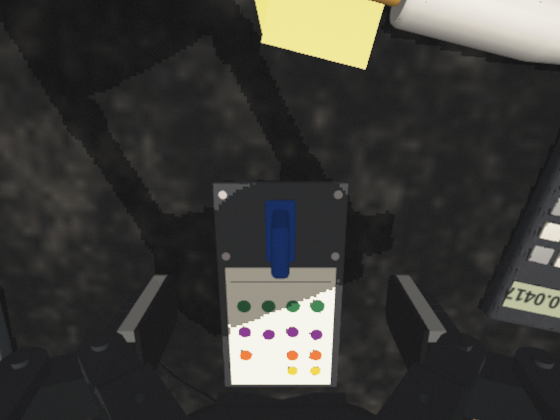

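The blade at (281,245) is midway between the fingers (145 and 420), and the plate is square to the tool. I'll go down and grip.

Request:
carry_out(
  deltas=[0.35,0,0,0,0,0,1,0.35,0,0,0,0,0,1,0.25,0,0,0,0,0,1,0,0,0,0,0,0,1,0,0,0,0,0,0,-1,0,0,0,0,0,0,-1,0,0,0,0,0,0,-1,0,0,0,0,0,0,-1,0,0,0,0,0,0,-1,0,0,0,0,0,0,-1],
  newtons=60,
)

```text
clock: 4.38
position: [0.4568, 0.3346, 0.014]
ee_rot: [0.707, -0.027, 0.706, 0.027]
contact_force: [-0.2, -0.4, 4.5]
width: 0.0085
```

Run:
```python
from h import *
shot('wrist','w3.png');print(readout.get_state())
```

```text
{'clock': 4.425, 'qpos': array([ 5.09285827e-01,  4.65490718e-01,  1.81813571e+00, -4.41340043e-05,
        8.57374470e-01, -1.13792038e+00]), 'qd': array([ 4.89729441e-04, -5.37234029e-06,  1.62155950e-03,  2.18994615e-04,
        9.85388177e-04,  7.86184437e-04]), 'effort': array([ 2.21479051e-01, -4.26420093e+01, -1.63277060e+01,  1.22832712e-01,
       -2.69132238e-01, -1.51208643e-02]), 'position': array([0.45678815, 0.33455391, 0.01391754]), 'ee_rot': array([ 0.70678216, -0.02693416,  0.70639858,  0.02710304]), 'contact_force': array([-0.41117886, -0.96675908,  5.06948714]), 'moment': array([-0.16400641,  0.0506879 , -0.03865433]), 'width': 0.008822781326131618}
```

View pics/w3.png

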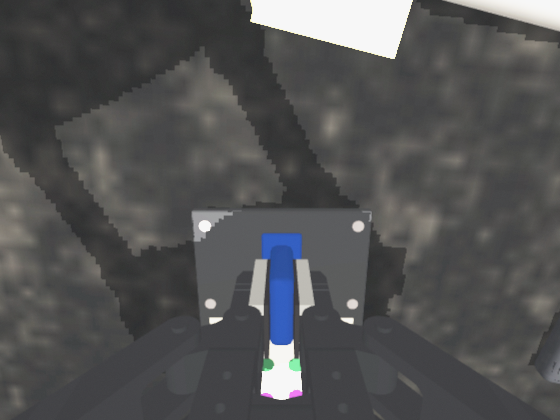

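Request:
carry_out(
  deltas=[-0.4,0,0,0,0,0,-1,-0.6,0,0,0,0,0,-1,0,0,0,0,0,0,-1],
)

```text
clock: 4.8
position: [0.4581, 0.3354, 0.0752]
ee_rot: [0.708, -0.026, 0.705, 0.028]
contact_force: [0.7, 0.5, -2.6]
width: 0.0086
```

Run:
```python
from h import *
print(readout.get_state()['position'],readout.get_state()['contact_force'],readout.get_state()['width'])
shot('scene','s1.png')
plan([.3572,.0806,.070],.052,1)
```

```text
[0.45809477 0.33544159 0.07522465] [ 0.67376958  0.52803145 -2.55465221] 0.008609979836963906
tool shift /60mm [ 0.056 -4.096 -1.978] turn/4deg [ 0.348  0.015 -0.011]
```

View pics/s1.png

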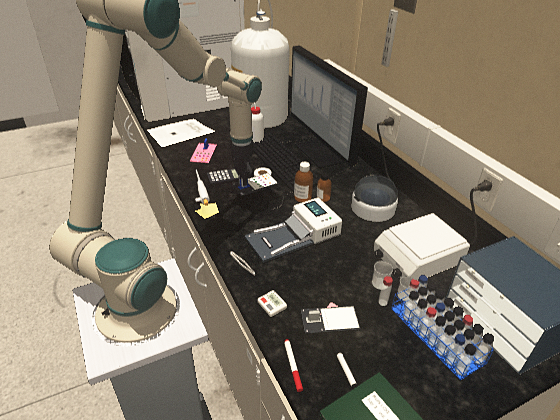

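The plate is lifted with the grip at about (243,183). I'll carry it to a hover in front of the guides.

Request:
carry_out(
  deltas=[0,-0.3,-0.3,0,0,0,-1,0,-0.6,-0.4,0,0,0,-1,0,-0.7,-0.4,0,0,0,-1,0,-0.7,-0.3,0,0,0,-1,0,-0.7,-0.3,0,0,0,-1,0,-0.7,-0.2,0,0,0,-1,0,-0.39,-0.08,0.35,0,0,-1,0.05,0,0,0,0,0,-1,0,0,0,0,0,0,-1],
)

```text
clock: 5.98
position: [0.3561, 0.0811, 0.0696]
ee_rot: [0.706, -0.018, 0.708, 0.018]
contact_force: [0.8, -0.3, -2.6]
width: 0.0087
```

Run:
```python
from h import *
shot('wrist','w4.png');shot('top','t4.png');shot('scene','s4.png')
plan([.3572,.0806,.070],.052,1)
crop('t4.png',230,150,350,260,6,'c4.png');crop('s4.png',200,180,370,290,4.5,'c5.png')
```

```text
tool shift /60mm [ 0.003 -0.015  0.005] turn/4deg [ 0.019 -0.008 -0.005]
```

View pics/w4.png

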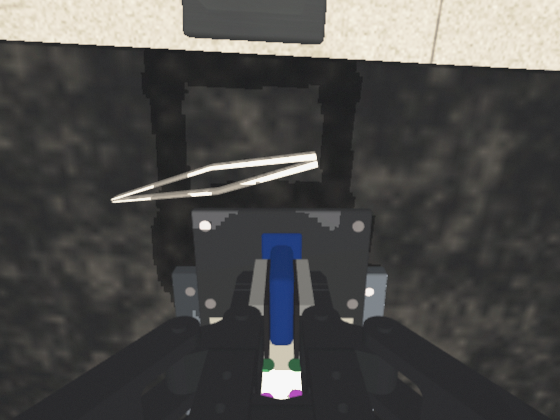

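View pics/c4.png

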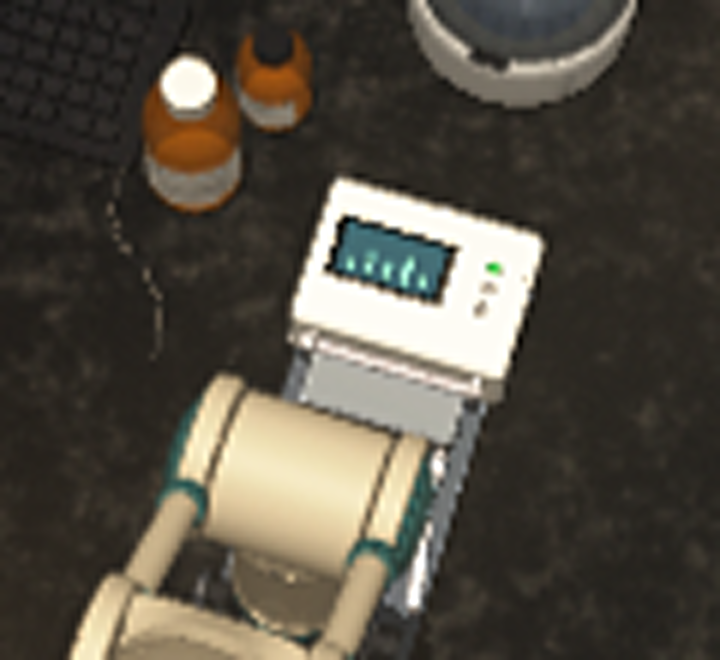

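View pics/c5.png

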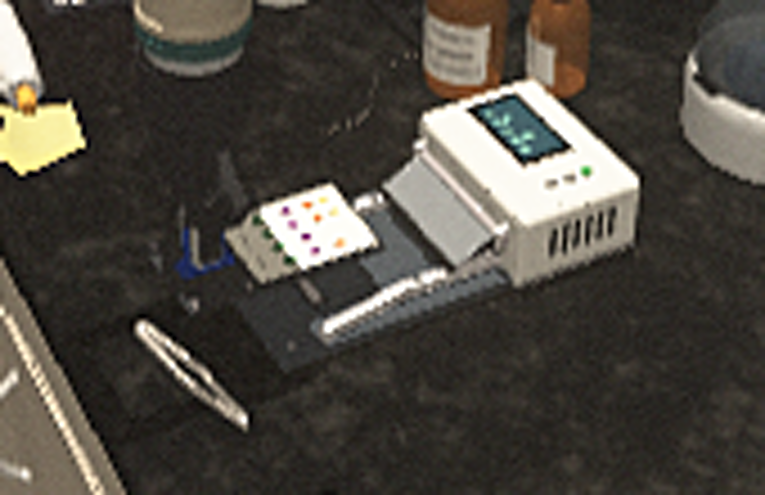

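Run:
```python
from h import *
crop('w4.png',170,200,390,330,3.6,'c6.png')
```

```text
(no output)
```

View pics/c6.png

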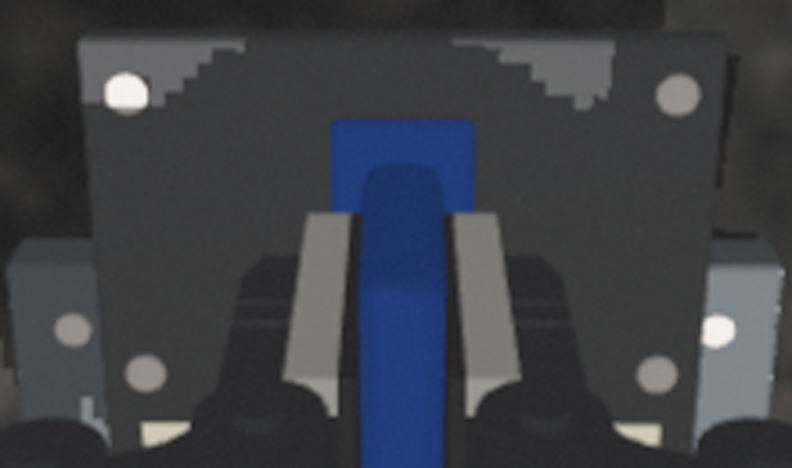

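Run:
```python
from h import *
im=load('w4.png')
g=lambda a,b,z:px(im,170+(a+.5)/3.6-.5,200+(b+.5)/3.6-.5,z)
zt=.0696-.0139+.005
P=[g(*p,zt) for p in [(126,93),(678,95),(146,374),(657,375)]]
B=[g(*p,.015) for p in [(72,330),(717,331)]]
E=[g(*p,zt) for p in [(79,38),(727,38)]]
for n,q in (('plate',P),('bed',B),('edge',E)): print(n,np.round(q,4))
yaw=lambda a,b:np.arctan2(-(b-a)[0],(b-a)[1])
print('plate yaw',yaw(P[0],P[1]),yaw(P[2],P[3]),'bed',yaw(*B), 'widths',np.linalg.norm(E[1]-E[0]),np.linalg.norm(B[1]-B[0]))
n=(E[0]+E[1])/2;c=np.cos(.052);s=np.sin(.052)
pc=n[:2]+.075*np.array([c,s]);print('plate near mid',n,'center',pc)
def sc(p): d=np.array(p[:2])-[.487,.0874];return d@[c,s],d@[-s,c]
print('in scanner: plate ctr',sc(pc),'plate bolt mids',sc((P[0]+P[1])/2),sc((P[2]+P[3])/2),'bed bolts mid',sc((B[0]+B[1])/2))
```

```text
plate [[0.3366 0.0466 0.0607]
 [0.3333 0.1158 0.0607]
 [0.3773 0.0487 0.0607]
 [0.3739 0.1177 0.0607]]
bed [[0.3997 0.0273 0.015 ]
 [0.3941 0.1389 0.015 ]]
edge [[0.3296 0.0409 0.0607]
 [0.3254 0.121  0.0607]]
plate yaw 0.04790133439483499 0.04970336379377213 bed 0.05016511101598861 widths 0.08017105018854467 0.11169704702453526
plate near mid [0.32752019 0.08092811 0.0607    ] center [0.40241881 0.08482635]
in scanner: plate ctr (np.float64(-0.08460062663555037), np.float64(0.0018260683557974576)) plate bolt mids (np.float64(-0.1521675072855604), np.float64(0.0017104585331176843)) (np.float64(-0.11149713160353769), np.float64(0.0016252725509733196)) bed bolts mid (np.float64(-0.09025149796051675), np.float64(0.0003735807564645569))
```

Request:
carry_out(
  deltas=[0.15,-0.02,0,0,0,0,-1,0.25,0,0,0,0,0,-1,0.18,0,0,0,0,0,-1,0,0,0,0,0,0,-1,0,0,0,0,0,0,-1],
  newtons=90,
)

```text
clock: 6.75
position: [0.3572, 0.0796, 0.0358]
ee_rot: [0.707, -0.018, 0.707, 0.018]
contact_force: [-1.0, -0.5, -2.3]
width: 0.0083
```

Run:
```python
from h import *
shot('wrist','w5.png');shot('scene','s5.png')
crop('w5.png',170,200,390,330,3.6,'c7.png');crop('s5.png',200,180,370,290,4.5,'c8.png')
s=readout.get_state();print(s['position'],s['contact_force'],s['moment'],s['width'])
print(rot(s['ee_rot']).as_matrix().round(4))
```

```text
[0.35742279 0.07957776 0.03601843] [ 0.60002751  0.11443922 -1.11433185] [-0.01359581  0.03238937 -0.01415571] 0.008112631918352651
[[ 1.100e-03 -5.200e-02  9.986e-01]
 [ 1.000e-04  9.986e-01  5.200e-02]
 [-1.000e+00  0.000e+00  1.100e-03]]
```

View pics/c7.png

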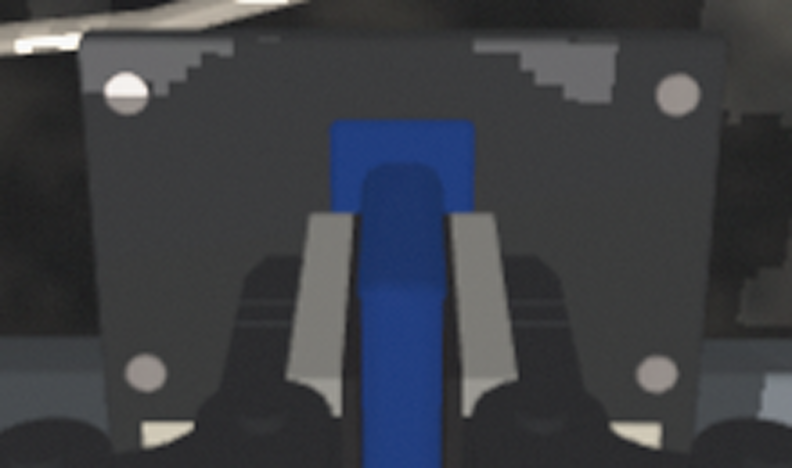

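View pics/c8.png

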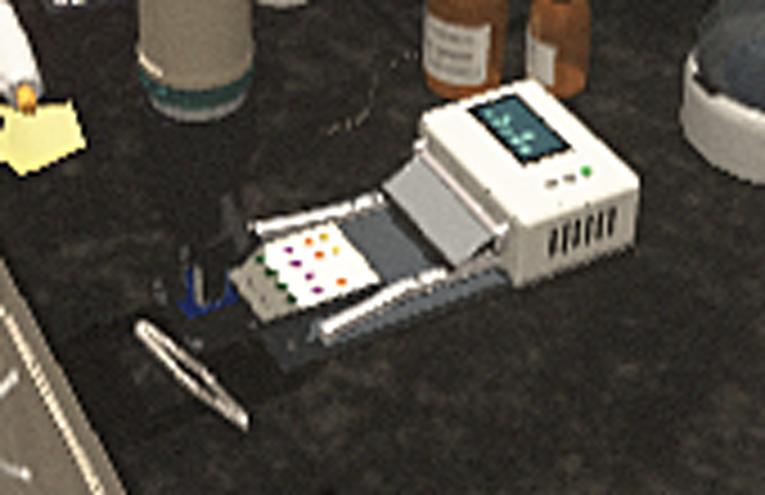

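The plate is between the guides with even gaps. I'll lower it slightly and advance to just short of the lip.

Request:
carry_out(
  deltas=[0.02,0,0.15,0,0,0,-1,0,0,0.15,0,0,0,-1,0,0,0.15,0,0,0,-1,0,0,0.05,0,0,0,-1,0,0,0,0,0,0,-1],
)

```text
clock: 7.48
position: [0.3871, 0.0811, 0.0344]
ee_rot: [0.707, -0.018, 0.707, 0.018]
contact_force: [0.5, 0.1, -2.4]
width: 0.0083
```

Run:
```python
from h import *
shot('scene','s6.png')
crop('s6.png',235,190,345,265,7,'c9.png')
s=readout.get_state();print(s['position'],s['contact_force'],s['moment'],s['width'])
print(rot(s['ee_rot']).as_matrix().round(4))
d=s['position'][:2]-np.array([.487,.0874]);print(d@[.99865,.052],d@[-.052,.99865])
```

```text
[0.38655915 0.08109687 0.03435851] [-0.53905612  0.31666852 -1.99358704] [ 0.01093531  0.11733883 -0.04069928] 0.008419906931877904
[[-8.000e-04 -5.190e-02  9.986e-01]
 [ 1.000e-04  9.986e-01  5.190e-02]
 [-1.000e+00  1.000e-04 -8.000e-04]]
-0.10063301754640958 -0.0010716927855315495
```

View pics/c9.png

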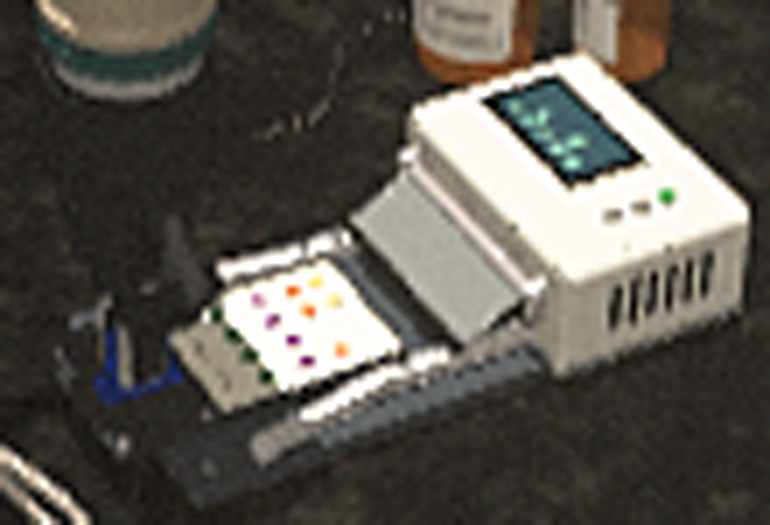

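Request:
carry_out(
  deltas=[0.03,0,0,0,0,0,-1,0.03,0,0,0,0,0,-1,0,0,0,0,0,0,-1,0,0,0,0,0,0,-1],
)

```text
clock: 8.02
position: [0.3865, 0.0811, 0.0309]
ee_rot: [0.707, -0.018, 0.707, 0.018]
contact_force: [-1.8, -0.2, 1.1]
width: 0.0083
```

Run:
```python
from h import *
shot('scene','s7.png');shot('wrist','w7.png')
crop('s7.png',235,190,345,265,7,'c10.png')
s=readout.get_state();print(s['position'],s['contact_force'],s['moment'],s['width'])
print(rot(s['ee_rot']).as_matrix().round(4))
```

```text
[0.3864905  0.081097   0.03092797] [-2.03915258  0.35232114  1.03354502] [-0.02669597  0.33410426  0.00655452] 0.008459347536241611
[[-6.000e-04 -5.190e-02  9.986e-01]
 [ 1.000e-04  9.987e-01  5.190e-02]
 [-1.000e+00  1.000e-04 -6.000e-04]]
```

View pics/c10.png

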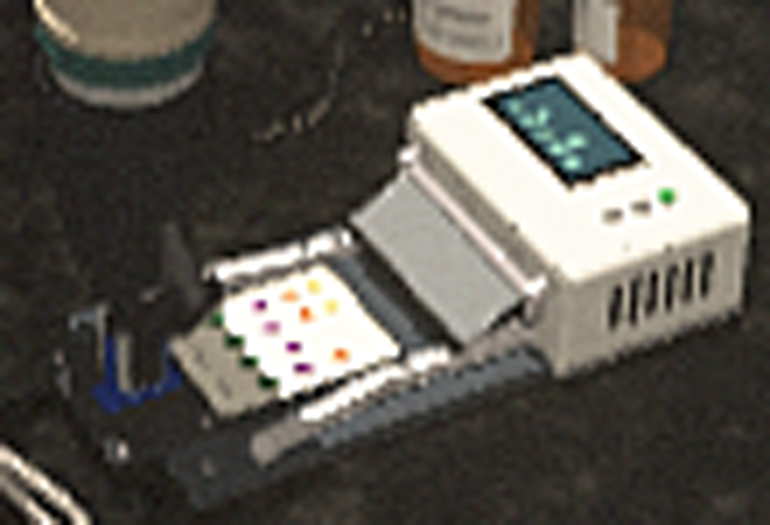

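View pics/w7.png

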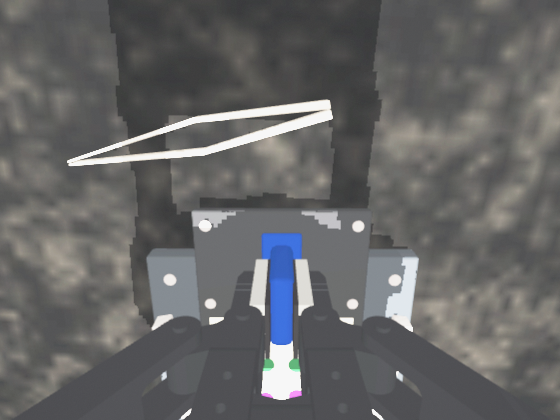

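Request:
carry_out(
  deltas=[0,0,0.1,0,0,0,-1,0,0,0.1,0,0,0,-1,0,0,0.1,0,0,0,-1,0,0,0.1,0,0,0,-1,0,0,0.05,0,0,0,-1,0,0,0,0,0,0,-1],
)

```text
clock: 8.88
position: [0.4147, 0.0825, 0.031]
ee_rot: [0.707, -0.018, 0.706, 0.018]
contact_force: [-0.5, -0.3, 1.5]
width: 0.0084
```

Run:
```python
from h import *
shot('scene','s8.png')
crop('s8.png',235,190,345,265,7,'c11.png')
s=readout.get_state();print(s['position'],s['contact_force'],s['moment'],s['width'])
print(rot(s['ee_rot']).as_matrix().round(4))
d=s['position'][:2]-np.array([.487,.0874]);print(d@[.99865,.052]+.12,d@[-.052,.99865])
```

```text
[0.4147508  0.08254387 0.03102002] [0.0963416  0.3952     1.48177939] [-0.02150751  0.06648129 -0.00098511] 0.008343049876961326
[[ 1.700e-03 -5.200e-02  9.986e-01]
 [ 1.000e-04  9.986e-01  5.200e-02]
 [-1.000e+00  0.000e+00  1.700e-03]]
0.04759581545522423 -0.0010926174278806048
```

View pics/c11.png

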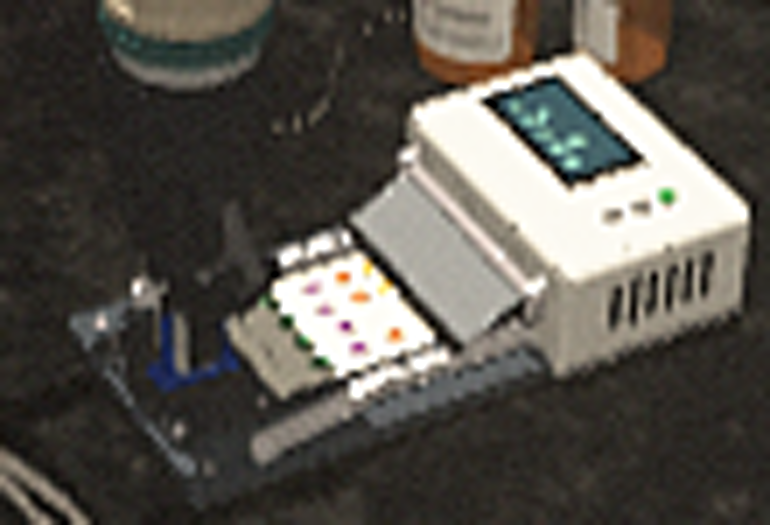

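The far edge is under the lip, with the flap unmoved and no push-back. I'll slide on toward the stop.

Request:
carry_out(
  deltas=[0,0,0.1,0,0,0,-1,0,0,0.1,0,0,0,-1,0,0,0.1,0,0,0,-1,0,0,0.1,0,0,0,-1,0,0,0,0,0,0,-1,0,0,0,0,0,0,-1],
)

```text
clock: 9.68
position: [0.4394, 0.0838, 0.0312]
ee_rot: [0.708, -0.018, 0.706, 0.018]
contact_force: [0.9, 0.2, 1.3]
width: 0.0082
```

Request:
carry_out(
  deltas=[0,0,0.03,0,0,0,-1,0,0,0.03,0,0,0,-1,0,0,0,0,0,0,-1],
)

```text
clock: 10.05
position: [0.4406, 0.0839, 0.0307]
ee_rot: [0.706, -0.018, 0.707, 0.018]
contact_force: [-2.4, -0.0, 0.4]
width: 0.0079
```

```bash
cat > st.py <<'E'
from h import *
s=readout.get_state();print(s['position'].round(4),s['contact_force'].round(2),s['moment'].round(2),s['width'],s['clock'])
print(rot(s['ee_rot']).as_matrix().round(4)[2])
d=s['position'][:2]-np.array([.487,.0874]);print(d@[.99865,.052]+.12,d@[-.052,.99865])
E
python3 st.py
```

```text
[0.4406 0.0839 0.0307] [-2.44 -0.01  0.38] [-0.05  0.51 -0.04] 0.007910883286013044 10.05
[-1.0e+00  1.0e-04 -1.7e-03]
0.07345968771153585 -0.0010696199789786034
```

Request:
carry_out(
  deltas=[0,0,0.03,0,0,0,-1,0,0,0,0,0,0,-1,0,0,0,0,0,0,-1],
)

```text
clock: 10.42
position: [0.4425, 0.084, 0.0307]
ee_rot: [0.706, -0.018, 0.707, 0.018]
contact_force: [-3.7, 0.4, 1.9]
width: 0.008
```

```bash
python3 st.py
python3 - <<'E'
from h import *
shot('wrist','w9.png');shot('scene','s9.png');shot('top','t9.png')
crop('s9.png',235,190,345,265,7,'c12.png');crop('w9.png',140,190,420,400,2.8,'c13.png')
E
```

```text
[0.4425 0.084  0.0307] [-3.73  0.35  1.89] [0.04 0.71 0.05] 0.007969337530940418 10.425
[-1.0e+00  1.0e-04 -1.3e-03]
0.0754306434396814 -0.0010451355621590732
```

View pics/c12.png

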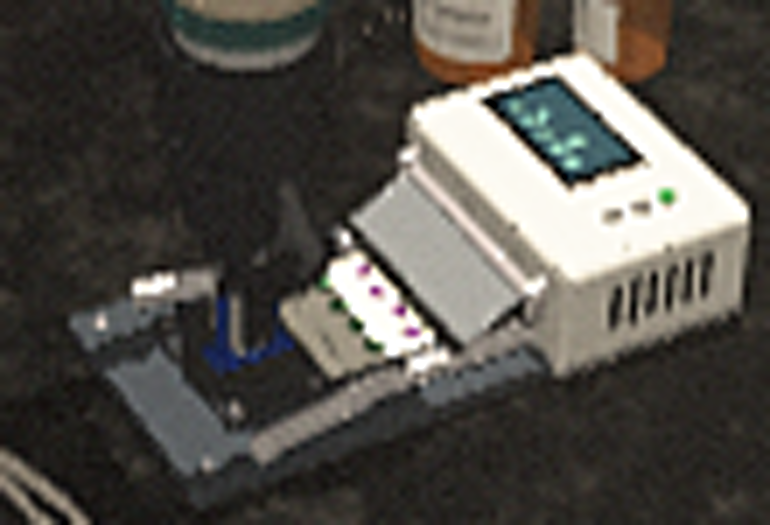

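View pics/c13.png

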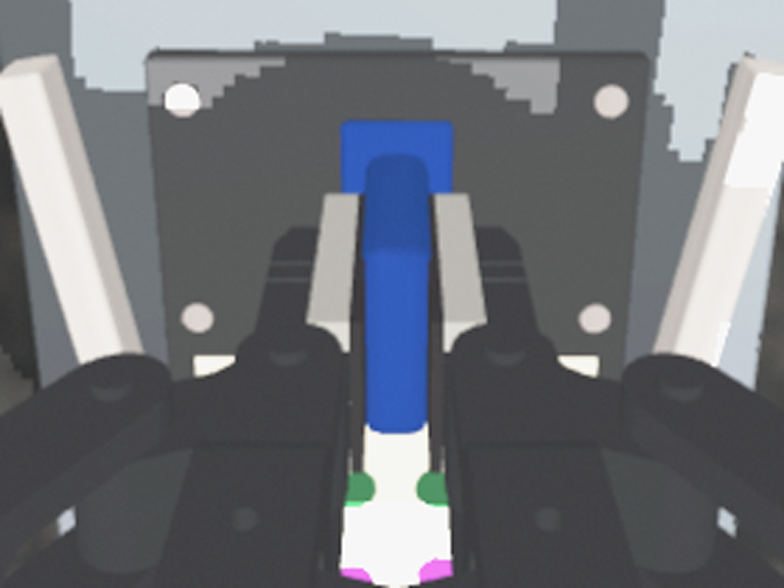

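Request:
carry_out(
  deltas=[0,0,0.03,0,0,0,-1,0,0,0,0,0,0,-1,0,0,0,0,0,0,-1],
)

```text
clock: 10.95
position: [0.4425, 0.084, 0.0305]
ee_rot: [0.705, -0.018, 0.709, 0.018]
contact_force: [-6.8, -1.0, 4.9]
width: 0.0084
```

```bash
python3 st.py
```

```text
[0.4425 0.084  0.0305] [-6.84 -0.97  4.9 ] [-0.05  1.22 -0.  ] 0.008424834538051203 10.95
[-1.0e+00  1.0e-04 -4.9e-03]
0.07535171340067148 -0.0010560444848807197
```

Request:
carry_out(
  deltas=[0,0,0.03,0,0,0,-1,0,0,0,0,0,0,-1,0,0,0,0,0,0,-1],
)

```text
clock: 11.32
position: [0.4425, 0.084, 0.0303]
ee_rot: [0.704, -0.019, 0.71, 0.018]
contact_force: [-10.2, -0.7, 6.5]
width: 0.0082
```

```bash
python3 st.py
```

```text
[0.4425 0.084  0.0303] [-10.2   -0.74   6.51] [-0.11  1.5   0.03] 0.008208165256489585 11.325
[-1.      0.     -0.0083]
0.07536613853004595 -0.0010420069006852298
```

Position stays put while the push grows to 10 N, so it is home against the stop. I'll ease the push and press down.

Request:
carry_out(
  deltas=[0,0,-0.04,0,0,0,-1,0.03,0,0,0,0,0,-1,0.02,0,0,0,0,0,-1,0,0,0,0,0,0,-1,0,0,0,0,0,0,-1],
)

```text
clock: 11.95
position: [0.4424, 0.084, 0.029]
ee_rot: [0.706, -0.018, 0.708, 0.018]
contact_force: [-11.0, -1.0, 18.1]
width: 0.0082
```

```bash
python3 st.py
```

```text
[0.4424 0.084  0.029 ] [-11.    -0.95  18.11] [-0.15  1.48  0.02] 0.008220988993035507 11.95
[-1.     -0.     -0.0033]
0.07525755081333409 -0.0010264461879789582
```

Request:
carry_out(
  deltas=[0,0,-0.04,0,-0.05,0,-1,0,0,0,0,0,0,-1,0,0,0,0,0,0,-1],
)

```text
clock: 12.32
position: [0.4425, 0.084, 0.029]
ee_rot: [0.709, -0.018, 0.705, 0.018]
contact_force: [-5.2, -0.7, 12.7]
width: 0.0084
```

```bash
python3 st.py
python3 - <<'E'
from h import *
shot('wrist','w10.png');shot('scene','s10.png')
crop('s10.png',235,190,345,265,7,'c14.png');crop('w10.png',140,190,420,400,2.8,'c15.png')
E
```

```text
[0.4425 0.084  0.029 ] [-5.23 -0.68 12.68] [-0.08  1.13 -0.  ] 0.008362604617284827 12.325
[-1.0e+00  1.0e-04  4.8e-03]
0.07535204256333408 -0.0010384695884764449
```

View pics/c14.png

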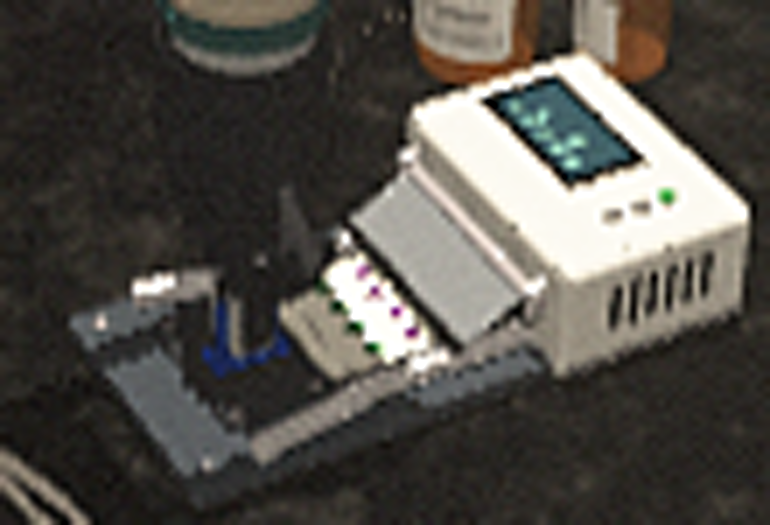

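View pics/c15.png

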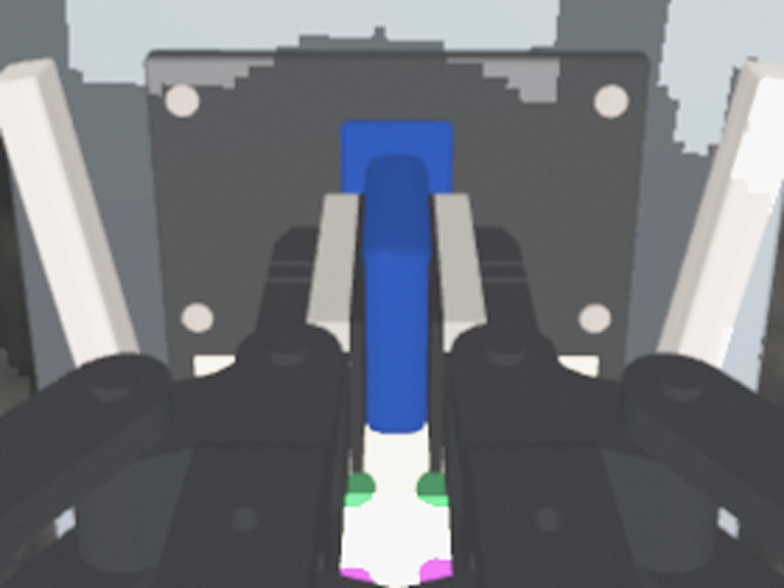

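Run:
```python
from h import *
a=[]
for i in range(8):
    im=eyes.get_image('wrist');s=readout.get_state();a.append([rot(s['ee_rot']).as_matrix()[2,2],s['position'][2],*s['contact_force'],s['moment'][1]])
a=np.array(a);print(a.round(4));print(a.mean(0).round(4))
Z=im['z_map'];print('depth plate/bed')
for u,v in [(205,230),(357,230),(215,215),(345,215),(180,200),(380,200),(280,195),(210,303),(352,303)]: print((u,v),px(im,u,v).round(4))
```

```text
[[ 4.70000e-03  2.90000e-02 -5.38020e+00 -4.67800e-01  1.25224e+01
   1.08990e+00]
 [ 4.60000e-03  2.90000e-02 -6.21850e+00  2.51400e-01  1.14317e+01
   1.18500e+00]
 [ 4.70000e-03  2.90000e-02 -6.07070e+00 -3.43200e-01  1.18901e+01
   1.12520e+00]
 [ 4.70000e-03  2.90000e-02 -6.71830e+00 -5.01300e-01  1.24849e+01
   1.07720e+00]
 [ 4.80000e-03  2.90000e-02 -4.91800e+00 -3.23700e-01  1.21412e+01
   1.12310e+00]
 [ 4.80000e-03  2.90000e-02 -6.01540e+00  6.32900e-01  1.13137e+01
   1.10720e+00]
 [ 4.70000e-03  2.90000e-02 -4.73430e+00  6.11000e-01  1.21016e+01
   1.14620e+00]
 [ 4.80000e-03  2.90000e-02 -5.61050e+00 -2.36000e-01  1.21425e+01
   1.11710e+00]]
[ 4.70000e-03  2.90000e-02 -5.70830e+00 -4.71000e-02  1.20035e+01
  1.12140e+00]
depth plate/bed
(205, 230) [0.4239 0.0503 0.0233]
(357, 230) [0.4207 0.1179 0.0223]
(215, 215) [0.4171 0.0546 0.0218]
(345, 215) [0.4139 0.1118 0.0223]
(180, 200) [0.4123 0.0382 0.0176]
(380, 200) [0.4077 0.1277 0.0175]
(280, 195) [0.4079 0.0828 0.0167]
(210, 303) [0.4615 0.0521 0.0231]
(352, 303) [0.4583 0.1199 0.0226]
```

Run:
```python
from h import *
im=load('w10.png')
def fit(boxes):
    P=[]
    for u0,v0,u1,v1 in boxes:
        for u in range(u0,u1):
            for v in range(v0,v1):
                z=im['z_map'][v,u]
                if z>0:
                    d=np.linalg.inv(im['mtx'])@[u,v,1]; P.append(im['origin']+rot(im['orientation']).as_matrix()@(d*z))
    P=np.array(P); m=P.mean(0)
    d=P[:,:2]-[.487,.0874]; X=np.c_[d@[.99865,.052],d@[-.052,.99865],np.ones(len(P))]
    c,*_=np.linalg.lstsq(X,P[:,2],rcond=None); r=P[:,2]-X@c
    return c,r.std(),len(P),X[:,0].min(),X[:,0].max()
pl=fit([(200,214,255,245),(305,214,360,245),(203,245,232,295),(330,245,358,295)])
bd=fit([(170,193,390,204)])
print('plate',pl);print('bed',bd)
for x in (-.075,-.06,.075): print(x, pl[0]@[x,0,1]-bd[0][2]-bd[0][0]*-.09)
```

```text
plate (array([-0.00421732, -0.00136655,  0.02191639]), np.float64(0.0005876766693986263), 6236, np.float64(-0.07266743365759108), np.float64(-0.03036003131434179))
bed (array([-0.05484164, -0.00158855,  0.01291552]), np.float64(0.0005898002711400855), 2409, np.float64(-0.08079740908604227), np.float64(-0.07509717035400626))
-0.075 0.004381420988751897
-0.06 0.0043181611277846
0.075 0.003748822379078934
```

Run:
```python
from h import *
a=load('s0.png')['z_map'];b=load('s10.png')['z_map']
print('flap depth change mm',[(1e3*(b[v,u]-a[v,u])).round(2) for u,v in [(295,222),(300,230),(303,222),(297,227),(292,219)]])
job.sign_off();s=readout.get_state();print(s['clock'],s['position'],s['contact_force'])
```

```text
flap depth change mm [np.float32(0.44), np.float32(-3.53), np.float32(9.08), np.float32(0.28), np.float32(-0.03)]
the job is handed in; nothing more can be done
the job is handed in; nothing more can be done
```

The developed plate is in the scanner, home against the stop and pressed flat. I handed the job in at about 13 s with the gripper still holding it. I took it by the blue grip, passed its far edge under the closed flap, slid it between the guides to the stop, and pressed down over the ejector bar.

**Last checks**
- **Home:** the plate stopped moving while the push grew from about 4 N to 10 N. The far edge measured 75.4 mm against the expected 76 mm. I hand in with about 6 N still pushing into the stop.
- **Pressed flat:** the plate's top was about 5.0 mm above the bed by depth, which is its thickness. The downward press was about 12 N on the wrist reading, or 14–15 N counting the plate's weight.
- **Flap:** it looked unmoved in every scene picture.

**Loose ends**
- **Flap depth check:** three of five points changed by less than 0.5 mm, but two changed by -3.5 mm and +9.1 mm. I put those down to pixels on edges of the flap, but did not confirm it.
- **Tilt:** the tool ended tilted about 0.005 rad nose-up, while the plate itself fitted level to within about 0.004 rad. It may have turned slightly in the grip when I pushed against the stop.
- **Ejector:** I could not see the bar under the plate, so that it is flush is inferred from the plate height and the press force.

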